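Sort the watchmaker's bench into its trays

TASK

Clear the watchmaker's bench by sorting the five loose things: both press dies into the round dish, both movement holders into the long narrow tray, and the pocket watch, dial up, into the middle of the square tray. Set each one down gently (no dropping) so that it lies flat and the right way up on the floor of its tray, not on another piece or on a rim. Leave the loupe and the screwdriver where they are.

Things in the scene. Friction and masses are not known exactly. Their poses are not given: they have to be found in the camera images.
- die_large: Large press die, loose: bare aluminium stepped disc, a flange 40 mm across and 12 mm thick with a central round hub 18 mm across rising from 12 to 30 mm. 55 g. Origin at the centre of its underside; its z axis points up. Lift it by the hub.
- die_small: Small press die, loose: like the large one, but with a flange 28 mm across (12 mm thick, same hub 18 mm across, 30 mm high in all). 32 g. Origin at the centre of its underside; its z axis points up. Lift it by the hub.
- holder_long: Long movement holder, loose: a little metal vice, body 70 mm long (x), 20 wide (y), 24 high, plus a brass thumb-screw 10 mm across sticking out 8 mm more at +x. Base rail 10 mm high; on it, up to 24 mm, a middle block 26 mm long and two end jaws 10 mm long, sides flush. 150 g. Origin at the centre of the body's underside; x along its length, z up. Grip it across y at the middle.
- holder_short: Short movement holder, loose: the same kind, body 50 mm long (x) by 20 mm wide (y) and 24 mm high, middle block 20 mm long, thumb-screw another 8 mm at +x. 110 g. Origin at the centre of the body's underside; x along its length, z up.
- watch: Pocket watch, loose, lying face (white dial) up: round steel case 46 mm across and 14 mm thick, its upright side band from 4 to 10 mm high; crown and bow stick out at +x to 39 mm from the centre. 90 g. Origin at the centre of the case's underside; z out of the dial. Grip it across y, round the case.
- dish: Round white plastic dish, fixed: the place for press dies. Inside 110 mm across, outside 116 mm; floor 4 mm above the bench, rim 12 mm above the bench. Origin at the centre of its underside; z up.
- long_tray: Long narrow wooden tray, fixed: the place for movement holders. Inside 64 mm (x) by 180 mm (y), walls 3 mm thick; floor 4 mm above the bench, walls' top 12 mm above the bench. Origin at the centre of its underside; long side along its y, z up.
- pad_tray: Square wooden tray with a flat, rigid grey-covered floor, fixed: the place for the watch. Inside 100 by 100 mm, walls 3 mm thick; floor 5 mm above the bench, walls' top 10 mm above the bench. Origin at the centre of its underside; z up.
- loupe: Bystander: black eye loupe standing on the bench, 36 mm across at the foot, 32 mm high, loose. Origin at the centre of its underside.
- screwdriver: Bystander: screwdriver with a black handle, about 130 mm long, lying loose on the bench along its x. Origin about mid-length.

How it is judged:
By the outcome, as a careful person would: the job done as asked, in the order asked, and still so for the second after the job is handed in, with the robot touching nothing.
It also fails if it takes over 112 s, if anything falls off the work surface, if the arm or the gripper's body presses on something with over 40 N, if the wrist force passes 120 N, or if a joint passes its speed limit or range.

ROBOT

A 6-joint arm with a two-finger parallel gripper is mounted at the origin on the work surface. World frame = base frame: x ahead of the robot, y to its left, z up, the work surface at z = 0. Lengths are in mm, angles in rad, forces in N, time in s.
With the tool pointing down it reaches from about 400 to 825 mm from the base axis. Payload 7 kg.
Tool frame: the origin (TCP) lies at the very end of the fingers, on their centre line; the grasp point (between the pads) lies 19 mm behind it; z points along the fingers, y is the line along which they close (so a half turn about z gives the same grasp; the last joint's range is limited). The gripper opens to 88 mm and grips with 3 to 60 N. Pads are 19 mm wide; open, the fingers measure 130 mm over their backs; the gripper's body (78 mm by 193 mm) begins 47 mm behind the grasp point.
Start: joints at [1.435, 0.359, 0.012, 0, -1.224, -0.288], TCP at [277.584, 615.258, 226.561] pointing down, gripper open.
Joint ranges: [-3.07, 3.07], [-1.43, 2.12], [-1.02, 1.25], [-3.03, 1.67], [-3.05, -0], [-3.03, 3.03]. Speed limits (rad/s): [2.39, 2.39, 3.01, 3.14, 3.14, 3.14].

INTERFACE

Orientations are given as a unit quaternion [x, y, z, w].
In Python, from plant import bot gives the robot as it stands. Calls block until the motion is done:
- bot.move_ptp(position, orientation): joint-space move of the TCP to a pose.
- bot.line_to(position, velocity=150, ori=None): straight line of the TCP; ori=None keeps the orientation; velocity is the mean speed in mm/s.
- bot.move_joints(angles): joint-space move.
- bot.move_gripper(opening, force=None): finger opening in mm; force is the grip in N (None keeps the last); returns when the fingers have stopped.
- bot.pause(seconds).
- bot.solve_ik(position, orientation): joint angles nearest the present ones, or None.
- bot.read_state(): the state.
- bot.camera(name): name is "scene" or "top" or "wrist"; returns the picture (400x640x3 uint8, red, green, blue); there is no depth.
- bot.get_calibration(name): a dict with "fx", "fy", "cx", "cy" (pixels), "view" (4x4, takes a point from world to camera coordinates); the wrist camera has in their place "T_tool_cam" (4x4, takes a point from camera to tool coordinates, whose origin is the TCP and whose axes are the flange's). Camera axes: x right, y up, looking along -z (the intrinsics and any distortion apply to the point x, -y, -z); pixel columns grow to the right and rows downward; lengths in mm; the calibration is good to about 2 mm. A picture is of the moment at which its call begins: read the wrist's pose just before it. get_calibration takes no time and is no camera call.
A pose or a line that the arm cannot do raises bot.Unreachable and nothing moves.
- bot.close_job(): hands the job in; it is judged then, once.
The state is a dict: "t": time; "joint_pos": joint angles; "qvel": joint speeds; "tau": joint torques, N m; "tcp_pos": TCP position; "eef_rot": TCP orientation; "contact_force": force on the tool from outside, world axes, zero at the start; "moment": the same for the moment, N m; "width": finger opening in mm; "finger_force": force on a finger pad.
Only numpy, scipy, OpenCV 4.12 (cv2) and the standard library are available. Lean on these libraries where they do the work, as an engineer would, in place of code of your own. Each camera call takes 0.05 s, during which the arm holds its last target. There are 200 camera calls.

## Working session

There is one attempt and no reset: what is moved stays moved. The work goes in short steps, each a Python script; the robot and the scene stay as the last script left them, time stands still between calls to the robot, and variables do not carry over. Pictures are saved under pics/ and viewed, at most 14 in all, crops included, and the job is handed in when it is done.

```bash
ls; mkdir -p pics; python3 - <<'E'
from plant import bot
import cv2,numpy as np
np.set_printoptions(precision=4,suppress=True)
for n in("scene","top"):
    cv2.imwrite(f"pics/{n}0.png",bot.camera(n)[:,:,::-1])
for n in("scene","top","wrist"): print(n,bot.get_calibration(n))
s=bot.read_state();print(s)
E
```

```text
pics
scene {'fx': 385.4309476626023, 'fy': 385.4309476626023, 'cx': 324.4651189918446, 'cy': 199.22756426619137, 'view': array([[    0.2582,     0.9661,     0.0079,  -153.9235],
       [   -0.6983,     0.181 ,     0.6925,   373.7366],
       [    0.6676,    -0.1843,     0.7214, -1270.0387],
       [    0.    ,     0.    ,     0.    ,     1.    ]])}
top {'fx': 389.83710741419816, 'fy': 389.83710741419816, 'cx': 320.6878392301324, 'cy': 202.72746443633199, 'view': array([[  -0.021 ,   -0.9998,    0.0043,   -9.264 ],
       [   0.9883,   -0.0201,    0.1513, -589.188 ],
       [  -0.1512,    0.0075,    0.9885, -778.8044],
       [   0.    ,    0.    ,    0.    ,    1.    ]])}
wrist {'fx': 358.57509460405464, 'fy': 358.57509460405464, 'cx': 315.9357157806003, 'cy': 195.9828262930101, 'T_tool_cam': array([[  -0.0005,    0.9659,    0.2589,   69.8014],
       [   1.    ,    0.0004,    0.0004,   -0.1037],
       [   0.0003,    0.2589,   -0.9659, -157.4059],
       [   0.    ,    0.    ,    0.    ,    1.    ]])}
{'t': 0.1, 'joint_pos': array([ 1.4351,  0.3593,  0.0112, -0.0003, -1.2241, -0.2881]), 'qvel': array([-0.0005, -0.0009,  0.0021,  0.0015,  0.0012, -0.0002]), 'tau': array([ -0.0008, -58.4165,  29.3749,   7.0154,   0.0102,  -0.0001]), 'tcp_pos': array([277.4229, 614.8961, 225.7209]), 'eef_rot': array([ 0.9776, -0.2104, -0.0001,  0.0007]), 'contact_force': array([ 0.546 , -1.0438,  0.4684]), 'moment': array([0.0093, 0.0137, 0.0072]), 'finger_force': 0.0, 'width': 87.81263110632845}
```

View pics/top0.png

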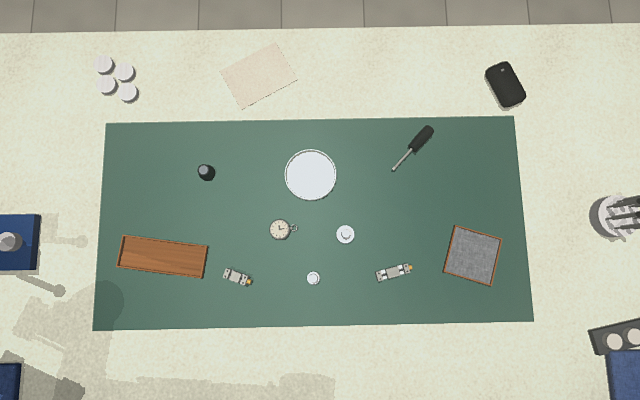

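View pics/scene0.png

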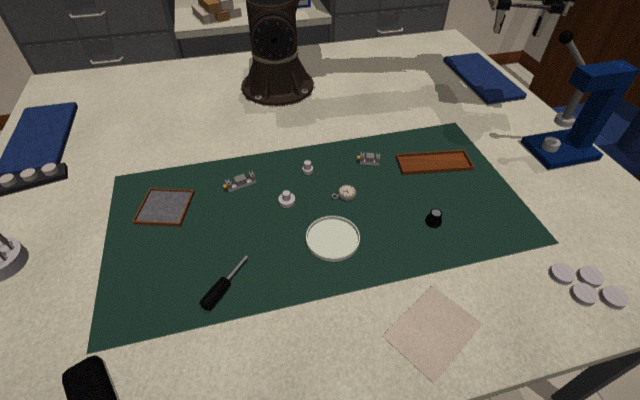

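```bash
cat > h.py <<'E'
from plant import bot
import cv2,numpy as np
from scipy.spatial.transform import Rotation as R
np.set_printoptions(precision=1,suppress=True)
def quat(yaw): return [np.cos(yaw/2),np.sin(yaw/2),0,0]   # tool down, tool x at yaw
def cam_pose(name,st=None):
    c=bot.get_calibration(name)
    if name=="wrist":
        T=np.eye(4);T[:3,:3]=R.from_quat(st["eef_rot"]).as_matrix();T[:3,3]=st["tcp_pos"]
        return c,T@c["T_tool_cam"]
    return c,np.linalg.inv(c["view"])
def p2w(name,uv,z,st=None):
    c,T=cam_pose(name,st)
    d=T[:3,:3]@np.array([(uv[0]-c["cx"])/c["fx"],-(uv[1]-c["cy"])/c["fy"],-1])
    return (T[:3,3]+d*(z-T[2,3])/d[2])[:2]
def w2p(name,p,st=None):
    c,T=cam_pose(name,st)
    q=T[:3,:3].T@(np.array(p)-T[:3,3])
    return np.array([c["cx"]-c["fx"]*q[0]/q[2],c["cy"]+c["fy"]*q[1]/q[2]])
E
python3 - <<'E'
from h import *
P=dict(die_l=((345,234),12),die_s=((313,278),12),watch=((280,230),14),hl_a=((378,275),24),hl_b=((411,268),15),hs_a=((225,272),24),hs_b=((251,282),15),dish=((311,175),12),
lt1=((121,236),12),lt2=((208,244),12),lt3=((206,278),12),lt4=((118,267),12),pt1=((454,226),10),pt2=((501,234),10),pt3=((492,285),10),pt4=((444,273),10),loupe=((206,172),20),sd1=((392,170),5),sd2=((432,127),5))
for k,(uv,z) in P.items(): 
    w=p2w("top",uv,z); print(k,w, np.hypot(*w), "scene",w2p("scene",[*w,z]))
E
```

```text
die_l [524.1 -73.1] 529.1858770305759 scene [286.2 198. ]
die_s [431.7  -1.9] 431.7063864974754 scene [307.  167.4]
watch [535.6  67.8] 539.8373015739207 scene [345.5 190.1]
hl_a [ 435.5 -139.2] 457.1777241717778 scene [252.1 174.1]
hl_b [ 448.4 -211.7] 495.85736548590614 scene [222.9 185.5]
hs_a [448.5 183.1] 484.45045275527565 scene [378.7 156.2]
hs_b [426.3 129.8] 445.5853166172549 scene [356.  156.8]
dish [656.6  -1.5] 656.6468666225398 scene [331.1 235.2]
lt1 [529.8 412. ] 671.2031285345984 scene [473.8 165.3]
lt2 [508.7 223.6] 555.6398174885625 scene [401.9 172.3]
lt3 [436.5 226.2] 491.6656681847988 scene [392.1 154.2]
lt4 [463.7 414.7] 622.0729655466497 scene [461.8 149.3]
pt1 [ 536.8 -312.1] 620.9177003241946 scene [180.3 222.3]
pt2 [ 517.2 -413.4] 662.1426894378425 scene [132.2 224.6]
pt3 [ 408.8 -384.2] 561.0254098360335 scene [148.5 188.5]
pt4 [ 436.2 -283.2] 520.0828924724078 scene [192.5 188.8]
loupe [666.2 229.3] 704.5677406038536 scene [432.8 215.6]
sd1 [ 666.1 -183.5] 690.8952127513656 scene [246.6 258.5]
sd2 [ 765. -280.] 814.5764644727345 scene [200.3 312.9]
```

```bash
python3 - <<'E'
from h import *
import pickle
S={}
for n,p in dict(B=(470,265),A=(475,0),D=(645,0),C=(470,-265)).items():
    bot.move_ptp([*p,130],quat(0)); bot.pause(.2)
    S[n]=bot.read_state(); im=bot.camera("wrist"); cv2.imwrite(f"pics/w{n}.png",im[:,:,::-1])
    print(n,S[n]["tcp_pos"],S[n]["joint_pos"],S[n]["t"])
pickle.dump(S,open("S.pkl","wb"))
a=[cv2.imread(f"pics/w{n}.png") for n in "BACD"]
for x,y,n in((a[0],a[1],"m1"),(a[2],a[3],"m2")): pass
E
```

```text
B [469.9 265.8 130.1] [ 0.9  0.2 -0.4  0.  -0.9  0.7] 1.8167
A [475.3   1.1 129.9] [ 0.4  0.1 -0.6  0.  -0.9  1.2] 3.1
D [644.4   0.3 130.6] [ 0.3  0.4 -0.2 -0.  -1.   1.3] 4.0667
C [ 470.8 -264.3  129.8] [-0.1  0.2 -0.4  0.  -0.9  1.7] 5.525
```

View pics/wA.png

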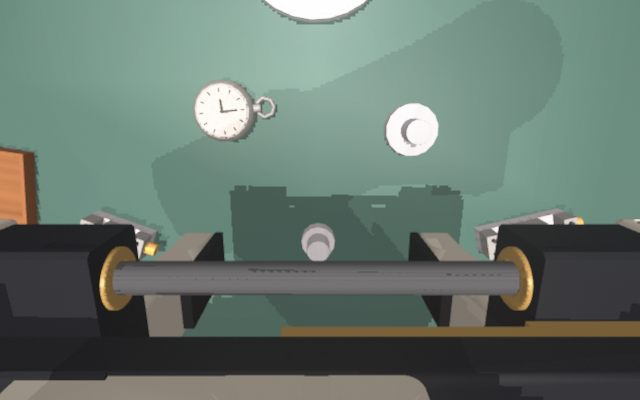

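View pics/wB.png

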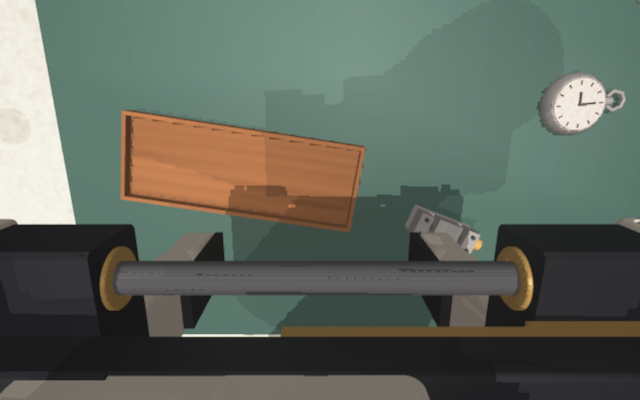

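View pics/wC.png

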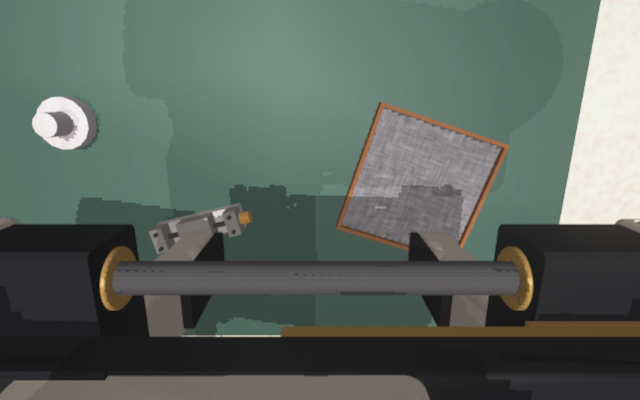

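View pics/wD.png

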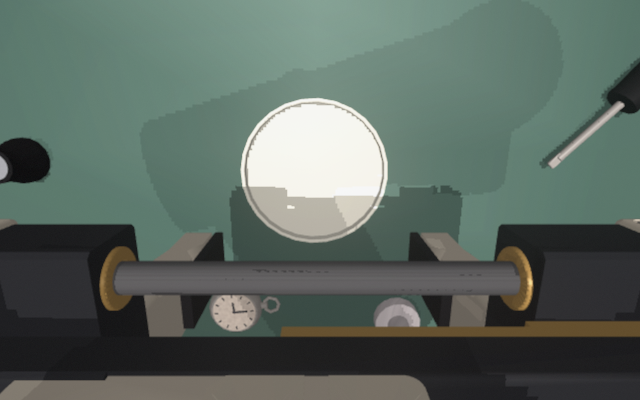

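```bash
python3 - <<'E'
from h import *
import pickle
S=pickle.load(open("S.pkl","rb"))
for n,p,y in(("F",(442,-105),-np.pi/2),("G",(432,-60),np.pi/2),("E",(437,88),np.pi/2)):
    print(n,bot.solve_ik([*p,130],quat(y)))
    bot.move_ptp([*p,130],quat(y)); bot.pause(.2)
    S[n]=bot.read_state(); im=bot.camera("wrist"); cv2.imwrite(f"pics/w{n}.png",im[:,:,::-1])
    print(n,S[n]["tcp_pos"],S[n]["joint_pos"],S[n]["t"])
pickle.dump(S,open("S.pkl","wb"))
# mosaic: 2x crops 
C=[("F",180,0),("E",180,0)]
m=np.hstack([cv2.resize(cv2.imread(f"pics/w{n}.png")[y:y+250,x+50:x+250],None,fx=2,fy=2,interpolation=cv2.INTER_CUBIC) for n,x,y in C])
cv2.imwrite("pics/m1.png",m)
m=np.hstack([cv2.resize(cv2.imread(f"pics/w{n}.png")[y:y+200,x:x+130],None,fx=3,fy=3,interpolation=cv2.INTER_CUBIC) for n,x,y in [("G",250,30),("A",350,60)]])
cv2.imwrite("pics/m2.png",m)
E
```

```text
F [ 0.2  0.1 -0.6  0.  -0.9 -0.2]
F [ 442.  -105.2  129.9] [ 0.2  0.1 -0.6  0.  -0.9 -0.2] 7.4583
G [ 0.3  0.1 -0.6  0.  -0.9  2.8]
G [432. -60. 130.] [ 0.3  0.1 -0.6  0.  -0.9  2.8] 10.2667
E [ 0.6  0.1 -0.6  0.  -0.9  2.5]
E [436.9  87.2 130. ] [ 0.6  0.1 -0.6 -0.  -0.9  2.5] 11.1583
```

View pics/m1.png

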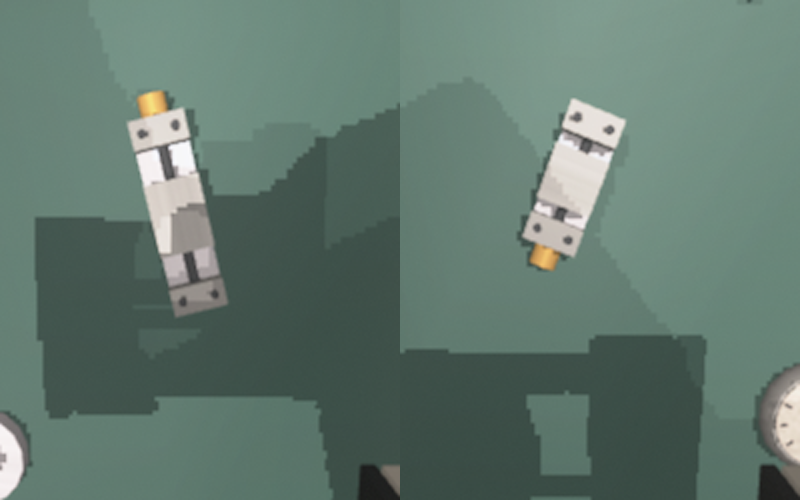

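View pics/m2.png

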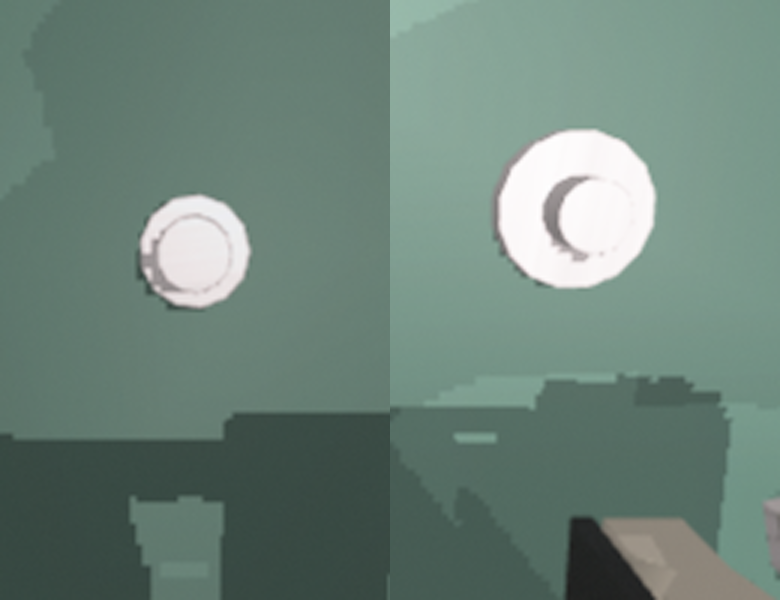

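```bash
python3 - <<'E'
from h import *
import pickle
S=pickle.load(open("S.pkl","rb"))
w=lambda n,uv,z:p2w("wrist",uv,z,S[n])
def rect(name,n,pts,z):
    c=np.array([w(n,p,z) for p in pts]); print(name,"ctr",c.mean(0),"sides",np.linalg.norm(np.roll(c,-1,0)-c,axis=1),
      "dir",[round(float(np.arctan2(*(e)[::-1])),3) for e in (np.roll(c,-1,0)-c)])
m=lambda x,y,ox,oy,s:((x+.5)/s-.5+ox,(y+.5)/s-.5+oy)
rect("hl","F",[m(x,y,230,0,2) for x,y in((127,122),(185,108),(228,302),(176,317))],24)
rect("hs","E",[m(x-400,y,230,0,2) for x,y in((572,98),(626,121),(574,257),(522,236))],24)
rect("lt","B",[(121.5,110),(366,148),(350,231),(121.5,200)],12)
rect("pt?","C",[(380.5,102),(508,147),(461,258),(337,228)],10)
a,b,d=w("C",(380.5,102),10),w("C",(508,147),10),w("C",(337,228),10);print("pt ctr",(b+d)/2,b-a,d-a,np.linalg.norm(b-a),np.linalg.norm(d-a))
print("ds hub",w("G",m(195,253,250,30,3),30),"fl",w("G",m(195,251,250,30,3),12))
print("dl hub",w("A",m(206,216,350,60,3),30),"fl",w("A",m(186,208,350,60,3),12))
print("watch",w("A",(224,111),12),"bow",w("A",(275,107),7), "edges",w("A",(195,111),8),w("A",(254,111),8))
print("dish",w("D",(314,170),12),w("D",(241,170),12),w("D",(388,170),12),w("D",(314,98),12),w("D",(314,242),12))
E
```

```text
hl ctr [ 439.  -169.4] sides [20.5 68.7 19.9 69.9] dir [-2.92, 1.807, 0.282, -1.326]
hs ctr [437.6 163.8] sides [20.1 49.6 20.1 49.6] dir [-0.38, -1.942, 2.761, 1.198]
lt ctr [483.6 324.1] sides [186.   68.5 184.8  70.5] dir [-1.724, 2.986, 1.429, -0.138]
pt? ctr [ 473.8 -348.4] sides [105.5  96.7 107.8 104.6] dir [-1.894, 2.864, 1.322, -0.3]
pt ctr [ 472.1 -347.3] [ -33.5 -100. ] [-99.9  30.9] 105.45175989932984 104.61355549671852
ds hub [431.4  -0.1] fl [431.4  -0.2]
dl hub [523.2 -71.7] fl [523.7 -71.6]
watch [536.8  69.6] bow [539.6  31.9] edges [536.6  92.6] [536.7  47.8]
dish [661.1   1.5] [661.1  58.6] [661.1 -56.3] [715.4   1.4] [600.8   1.6]
```

```bash
cat >> h.py <<'E'
Z=100
def pick(xy,yaw,tip,opening,force):
    bot.move_ptp([*xy,Z],quat(yaw)); bot.move_gripper(opening)
    bot.line_to([*xy,tip+15],120); bot.line_to([*xy,tip],40)
    bot.move_gripper(0,force); s=bot.read_state()
    bot.line_to([*xy,Z],120); s2=bot.read_state()
    print("pick",s["width"],s2["width"],"ff",s2["finger_force"],"tip",s["tcp_pos"],"t",s2["t"])
def place(xy,yaw,tip,opening):
    """tip = finger tip height at which the piece should just touch the floor"""
    bot.move_ptp([*xy,Z],quat(yaw)); bot.line_to([*xy,tip+4],120); bot.pause(.3)
    f0=np.mean([(bot.pause(.02),bot.read_state()["contact_force"][2])[1] for _ in range(8)])
    z=tip+2.5
    while z>tip-1.5:
        bot.line_to([*xy,z],15); f=bot.read_state()["contact_force"][2]-f0
        if f>3: break
        z-=.4
    s=bot.read_state(); print("place z",z,"want",tip,"df",f,"width",s["width"],"tcp",s["tcp_pos"])
    bot.move_gripper(opening); bot.pause(.15)
    bot.line_to([*xy,tip+25],60); bot.line_to([*xy,Z],150); print("t",bot.read_state()["t"])
E
python3 - <<'E'
from h import *
pick((523.4,-71.7),-np.pi/2,13.5,44,12)
place((658,-22),-np.pi/2,17.5,40)
E
```

```text
pick 17.140670603754547 16.61310484081786 ff 11.999959498643875 tip [523.5 -71.7  13.6] t 17.15
place z 17.20000000000001 want 17.5 df 5.010720804645504 width 16.62308996925653 tcp [658.1 -22.   17.6]
t 22.9167
```

```bash
python3 - <<'E'
from h import *
pick((431.4,-0.1),-np.pi/2,13.5,44,12)
place((658,28),-np.pi/2,17.5,40)
s=bot.read_state()
pick((439,-169.4),-1.33,11,50,20)
bot.move_ptp([470,-50,130],quat(-np.pi/2))
cv2.imwrite("pics/top1.png",cv2.resize(bot.camera("top")[130:290,100:400,::-1],None,fx=2.6,fy=2.6,interpolation=cv2.INTER_CUBIC))
E
```

```text
pick 16.982449769011556 16.82446387022238 ff 12.000019401311874 tip [431.5  -0.1  13.6] t 26.8833
place z 17.20000000000001 want 17.5 df 5.229273897578036 width 16.843890023062297 tcp [658.1  28.   17.6]
t 32.9333
pick 19.60492360241363 19.738929820157065 ff 19.99959111213684 tip [ 439.2 -169.4   11.1] t 37.3167
```

View pics/top1.png

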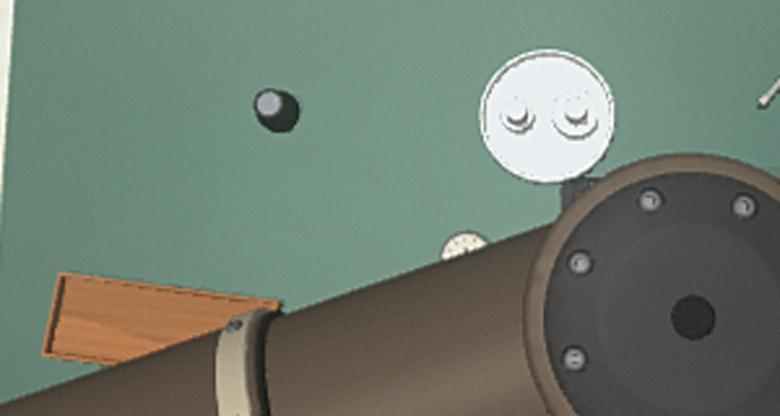

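Both dies stand upright and apart inside the dish (crop px ~517,115 and ~577,113). Next I place the holders.

```bash
python3 - <<'E'
from h import *
c=np.array([483.6,323.5]);u=np.array([np.cos(1.424),np.sin(1.424)]);y=1.424-np.pi
place(c-37*u,y,15,32)
pick((437.6,163.8),-1.943,11,50,20)
place(c+44*u,y,15,32)
bot.move_ptp([470,265,130],quat(0));bot.pause(.2)
cv2.imwrite("pics/wB2.png",bot.camera("wrist")[:,:,::-1])
E
```

```text
place z 14.700000000000003 want 15 df 7.608023793139559 width 19.573690169537915 tcp [478.2 286.9  15.1]
t 44.2417
pick 19.718609504583423 20.16125884609749 ff 19.999785125255585 tip [437.6 163.8  11.1] t 48.1833
place z 14.700000000000003 want 15 df 5.402277168546657 width 19.861089616085422 tcp [490.1 367.1  15.1]
t 54.0583
```

View pics/wB2.png

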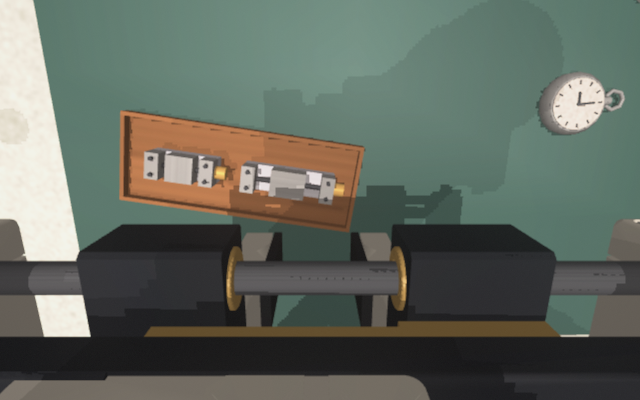

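Both holders lie flat in the long tray (centres about px 182,167 and 288,183) and are clear of the walls and of each other. The watch is next.

```bash
python3 - <<'E'
from h import *
pick((536.7,69.9),-1.497,3,70,15)
place((472.5,-347.5),-1.109,8,58)
bot.move_ptp([470,-265,130],quat(0));bot.pause(.2)
cv2.imwrite("pics/wC2.png",bot.camera("wrist")[:,:,::-1])
print(bot.read_state()["t"])
E
```

```text
pick 45.132924687685545 45.1782569454091 ff 14.999958242406137 tip [536.8  69.9   3.1] t 60.6083
place z 7.6999999999999975 want 8 df 5.475801433599187 width 44.630582559019096 tcp [ 472.6 -347.5    8.1]
t 67.3167
68.475
```

View pics/wC2.png

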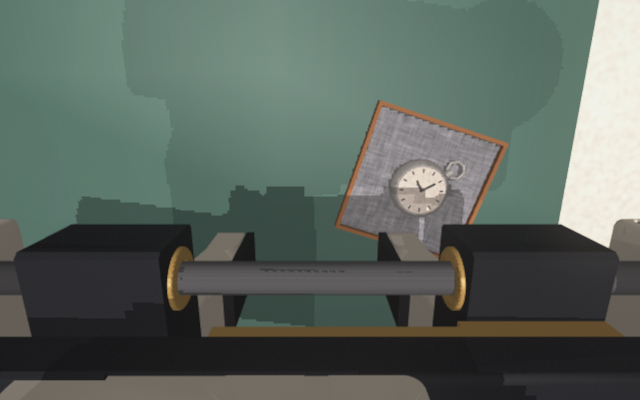

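The watch lies dial up and flat at px (419,187). The tray middle is at about (422,187), so it is centred. I'll back the arm off for one last overview.

```bash
python3 - <<'E'
from h import *
bot.move_joints([1.435,0.359,0.012,0,-1.224,-0.288]);bot.pause(.3)
cv2.imwrite("pics/top2.png",cv2.resize(bot.camera("top")[110:330,90:540,::-1],None,fx=1.75,fy=1.75,interpolation=cv2.INTER_CUBIC))
print(bot.read_state()["t"])
E
```

```text
71.9917
```

View pics/top2.png

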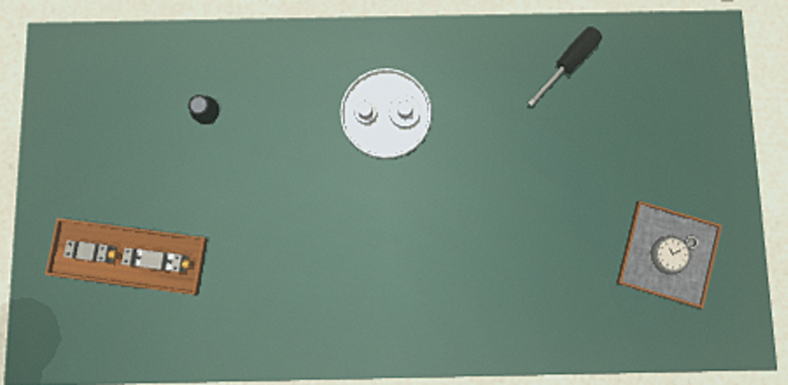

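The overview shows all five pieces in their trays: dies at (366,112) and (405,112), holders at (88,252) and (152,260), and the watch at (670,254). The loupe and screwdriver are where they were.

```bash
python3 -c "
from plant import bot
print(bot.close_job())"
```

```text
the job is handed in; nothing more can be done
None
```

The bench is cleared and the job handed in at about 72 s: both dies are in the dish, both holders in the long tray, and the watch is dial up in the middle of the square tray, with the loupe and screwdriver untouched.

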